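# Make up the egg tray and the toast tray

## Robot

A 6-joint arm with a two-finger parallel gripper is mounted at the origin on the work surface. World frame = base frame: x ahead of the robot, y to its left, z up, the work surface at z = 0. Lengths are in m, angles in rad, forces in N, time in s.
With the tool pointing down it reaches from about 0.3 to 0.775 m from the base axis. Payload 14.6 kg.
Tool frame: the origin (TCP) lies at the very end of the fingers, on their centre line; the grasp point (between the pads) lies 19 mm behind it; z points along the fingers, y is the line along which they close (so a half turn about z gives the same grasp; the last joint's range is limited). The gripper opens to 94 mm and grips with 3 to 60 N. Pads are 16 mm wide; open, the fingers measure 119 mm over their backs; the gripper's body (75 mm by 177 mm) begins 78 mm behind the grasp point.
Start: joints at [-1.357, 0.3, 1.521, -0, 1.321, -0.067], TCP at [0.152, -0.528, 0.205] pointing down, gripper open.
Joint ranges: [-3.03, 3.03], [-0.79, 2.21], [0.23, 2.52], [-1.04, 4.18], [0, 3.07], [-2.55, 2.55]. Speed limits (rad/s): [2.22, 2.22, 2.57, 3.14, 3.14, 3.14].

## Interface

Orientations are given as [roll, pitch, yaw] about the fixed x, y, z axes, in that order (R = Rz(yaw) Ry(pitch) Rx(roll)).
In Python, from station import status, vision, order, silhouettes gives the robot as it stands. The module is installed in compiled form; this text tells all that it offers.
- The arm moves only by the shell command python3 -m pendant 'ROWS' [FORCE]. ROWS is JSON, one flat list of numbers, 7 for each row, row after row: the shift along the tool's x, y, z in units of 500 mm (1.0 is 500 mm), then the turn, a rotation vector about the tool's x, y, z in units of 90 degrees (1.0 is 90 degrees), then the opening, from -1 (shut) to 1 (fully open). A call has 1 to 12 rows; each row is the pose to reach, as a shift and turn from the pose commanded when the call began, along the tool's axes at that moment; what a row does not reach only later rows make up. A row lasts 1/10 s, in which the tool goes at most 50 mm and 8.59 degrees, less where a joint would pass 70% of its speed; a pose out of reach is approached as far as the arm can. A call with a number of a shift or a turn outside -1 to 1 is refused whole. A call with a gripper value outside its range is refused whole. The fingers move at their own pace and stop on an object; FORCE is the grip in N (left out, the last holds). Time passes only in rows, so rows that repeat a pose let the fingers close. It gives the time, the measured TCP pose, the force, the opening and the grip force at its end, in the units of the state.
- status.get_obs(): the state, without advancing time (a new reading comes with each control period).
- vision.camera(name): name is "side" or "top" or "wrist"; returns a dict with "pixels" (400x640x3 uint8, red, green, blue), "K" (3x3 intrinsics, pixels), "R" (3x3) and "t" (3): a world point X has camera coordinates R X + t. Camera axes: x right, y down, z forward; pixel columns grow to the right and rows downward; lengths in m; the calibration is good to about 2 mm. A picture is of the moment at which its call begins. There is no depth.
- order.hand_in(): hands the job in; it is judged then, once.
Trained networks look in a picture, given as the dict that the camera call returned (one of the last four; its "shot" number tells which), for a name from the list of things; names that differ only in an ending like _2 or _b are one class to them, and where a whole thing is asked for, a point or a joint stands for the part that bears it (a point fixed in the world has none). Each returns a list of dicts, best first, with "score" (0 to 1); they miss things now and then, are a little off and sometimes report something else, mostly with a low value. They report only what shows in the picture. A call takes as long as a camera call. They do not tell look-alikes from the thing itself.
- silhouettes(target, picture): "region" (400x640 bool, what is visible of it) and "extent" ([left, top, right, bottom] in pixels, round what is visible of it).
The state is a dict: "time_s": time; "qpos": joint angles; "joint_vel": joint speeds; "tau": joint torques, N m; "ee_pos": TCP position; "eef_rot": TCP orientation; "force": force on the tool from outside, world axes, zero at the start; "moment": the same for the moment, N m; "grip_width": finger opening in m; "grip_force": force on a finger pad.
Only numpy, scipy, OpenCV 4.12 (cv2) and the standard library are available. Lean on these libraries where they do the work, as an engineer would, in place of code of your own. Each camera call takes 0.05 s, during which the arm holds its last target. There are 200 camera calls.

## Task

Make up two breakfast trays from the things on the counter: the egg cup, the salt shaker and the pepper mill go in the blue tray, the honey and the jam in the green tray, one thing to a compartment (whichever you like), each standing upright on the compartment floor. Set each thing down rather than dropping it, and leave the olive jar, the vinegar bottle and the spice tin standing where they are.

Things in the scene. Friction and masses are not known exactly. Their poses are not given: they have to be found in the camera images.
- blue_tray: Low blue tray fixed to the counter, 230 long (its x) by 80 wide (its y) by 14 mm high to the rim, origin at the centre of its underside, z up. Two dividers as high as the rim split it along x into three compartments, each about 71 by 72 mm inside, centred at x = -75, 0 and +75 mm on y = 0. Walls and floor are 4 mm thick, so things stand on a floor 4 mm above the origin. Its place and yaw change.
- green_tray: Low green tray fixed to the counter, 155 long (its x) by 80 wide (its y) by 14 mm high to the rim, origin at the centre of its underside, z up. One divider as high as the rim splits it along x into two compartments, each about 71 by 72 mm inside, centred at x = -38 and +38 mm on y = 0. Walls and floor are 4 mm thick, so things stand on a floor 4 mm above the origin. Its place and yaw change.
- egg_cup: Orange egg cup with a pale brown boiled egg fixed in it, round, 78 mm high. The cup is a cylinder 46 mm across from 34 to 56 mm above the base (hold it there, about 46 mm up); the stem below is thin, the foot 42 mm across; the egg's dome above is 39 mm across and narrowing. Loose; origin at the centre of its underside, z up through the lid or top when it stands.
- salt_shaker: White ceramic salt shaker with a domed steel top, round, 82 mm high; a 44 mm cylinder up to 45 mm height, then tapering to 39 mm at the steel cap (62 to 70 mm). Hold it about 36 mm up. Loose; origin at the centre of its underside, z up through the lid or top when it stands.
- pepper_mill: Dark turned-wood pepper mill with a tiny brass knob on top, round, 95 mm high; foot 44 mm across, waist 32 mm across at 24 to 36 mm, then 42 mm across at 48 to 56 mm, head 44 mm across from 66 to 78 mm. Hold it by the head, about 70 mm up. Loose; origin at the centre of its underside, z up through the lid or top when it stands.
- honey_jar: Small jar of amber-orange honey with a yellow lid and a white paper band, round, 46 mm across, 70 mm high (straight side up to 46 mm, lid 44 mm across from 54 mm up). Hold it about 36 mm up. Loose; origin at the centre of its underside, z up through the lid or top when it stands.
- jam_jar: Small jar of dark red jam with a red lid and a white paper band; same shape and size as the honey jar (46 mm across, 70 mm high). Hold it about 36 mm up. Loose; origin at the centre of its underside, z up through the lid or top when it stands.
- olive_jar: Not wanted: small jar of olive-green contents with a black lid and a white paper band; 46 mm across, 70 mm high. Loose; origin at the centre of its underside, z up through the lid or top when it stands.
- vinegar_bottle: Not wanted: little dark green bottle with a cork stopper, 42 mm across, shoulders from 50 mm, 93 mm high. Loose; origin at the centre of its underside, z up through the lid or top when it stands.
- spice_tin: Not wanted: round steel tin with a copper-coloured lid, 47 mm across, 66 mm high. Loose; origin at the centre of its underside, z up through the lid or top when it stands.
Mind the look-alikes: they are no part of the job. Of the things that look like the jam_jar, take the one that is farthest to the robot's left at the start.

How it is judged:
At the end, for the whole second after the job is handed in: Egg cup, salt, pepper in the blue tray, honey and jam in the green: inside the walls, undersides under 9 mm above the tray's (on the floor, not a divider), upright within 0.1 rad, released, slower than 0.02 m/s. Olive jar, vinegar bottle, spice tin upright, within 30 mm of their starts (x of egg_cup in the frame of blue_tray between -0.102 and 0.102 m and y of egg_cup in the frame of blue_tray between -0.03 and 0.03 m and z of each of egg_cup, salt_shaker, pepper_mill in the frame of blue_tray below 0.009 m and angle between each of egg_cup, salt_shaker, pepper_mill, honey_jar, jam_jar, olive_jar, vinegar_bottle, spice_tin's own z axis and vertical below 0.1 rad and linear speed of each of egg_cup, salt_shaker, pepper_mill, honey_jar, jam_jar below 0.02 m/s and contact force between each of egg_cup, salt_shaker, pepper_mill, honey_jar, jam_jar and the fingers below 0.5 N and x of salt_shaker in the frame of blue_tray between -0.102 and 0.102 m and y of salt_shaker in the frame of blue_tray between -0.03 and 0.03 m and x of pepper_mill in the frame of blue_tray between -0.102 and 0.102 m and y of pepper_mill in the frame of blue_tray between -0.03 and 0.03 m and x of honey_jar in the frame of green_tray between -0.064 and 0.064 m and y of honey_jar in the frame of green_tray between -0.03 and 0.03 m and z of each of honey_jar, jam_jar in the frame of green_tray below 0.009 m and x of jam_jar in the frame of green_tray between -0.064 and 0.064 m and y of jam_jar in the frame of green_tray between -0.03 and 0.03 m and distance of each of olive_jar, vinegar_bottle, spice_tin from where it was at the start of the episode below 0.03 m); the robot touches nothing.
It fails at once if a spare jar, bottle or tin is pushed more than 30 mm from its place or tipped (distance of any of olive_jar, vinegar_bottle, spice_tin from where it was at the start of the episode above 0.03 m or angle between any of olive_jar, vinegar_bottle, spice_tin's own z axis and vertical above 0.4 rad).
It fails at once if a kit thing is dropped: it moves faster than 0.8 m/s (a fall of over 30 mm) while the fingers do not hold it ((linear speed of egg_cup above 0.8 m/s and contact force between egg_cup and the fingers below 0.05 N) or (linear speed of salt_shaker above 0.8 m/s and contact force between salt_shaker and the fingers below 0.05 N) or (linear speed of pepper_mill above 0.8 m/s and contact force between pepper_mill and the fingers below 0.05 N) or (linear speed of honey_jar above 0.8 m/s and contact force between honey_jar and the fingers below 0.05 N) or (linear speed of jam_jar above 0.8 m/s and contact force between jam_jar and the fingers below 0.05 N)).
It also fails if it takes over 109 s, if anything falls off the work surface, if the arm or the gripper's body presses on something with over 40 N, if the wrist force passes 120 N, or if a joint passes its speed limit or range.

## Working session

There is one attempt and no reset: what is moved stays moved. The work goes in short steps, Python scripts to look and compute and a shell command to move; the robot and the scene stay as the last step left them, time stands still between calls to the robot, and variables do not carry over. Pictures are saved under pics/ and viewed, at most 14 in all, crops included, and the job is handed in when it is done.

```bash
mkdir -p pics
python3 - <<'E'
from station import status, vision
import cv2
o=status.get_obs(); print(o)
for n in ("top","side"):
    c=vision.camera(n); cv2.imwrite(f"pics/{n}0.png",c["pixels"][:,:,::-1]); print(n,c["K"],c["R"],c["t"])
E
```

```text
{'time_s': 0.0, 'qpos': array([-1.35658557e+00,  3.00462542e-01,  1.52153863e+00,  9.77000756e-06,
        1.32070733e+00, -6.66158846e-02]), 'joint_vel': array([-0.00033186,  0.00010021,  0.00047787, -0.00102521, -0.00019529,
       -0.00170625]), 'tau': array([-1.01573660e-03, -5.31809378e+01, -3.52740347e+01,  7.07675703e-02,
        2.44266016e-02, -8.34732919e-05]), 'ee_pos': array([ 0.15237113, -0.52821531,  0.20490898]), 'eef_rot': array([-3.14047991e+00, -8.37206557e-05,  2.80824169e-01]), 'force': array([ 0.0356182 ,  0.31503728, -0.55340827]), 'moment': array([-0.0140129 , -0.04308884,  0.00304177]), 'grip_force': 0.0, 'grip_width': 0.09409920653104246}
top [[408.6534857    0.         322.85125377]
 [  0.         408.6534857  199.87721569]
 [  0.           0.           1.        ]] [[-0.00818653 -0.99996308  0.00261282]
 [-0.99647288  0.00793968 -0.08353903]
 [ 0.0835152  -0.0032875  -0.99650108]] [-0.00504252  0.49947062  0.93334353]
side [[388.79279182   0.         319.23483912]
 [  0.         388.79279182 202.48808906]
 [  0.           0.           1.        ]] [[-0.89293045 -0.45012151 -0.00811403]
 [-0.22267001  0.45724348 -0.86101479]
 [ 0.39127137 -0.76701957 -0.50851518]] [0.43303998 0.16436239 0.72995257]
```

View pics/top0.png

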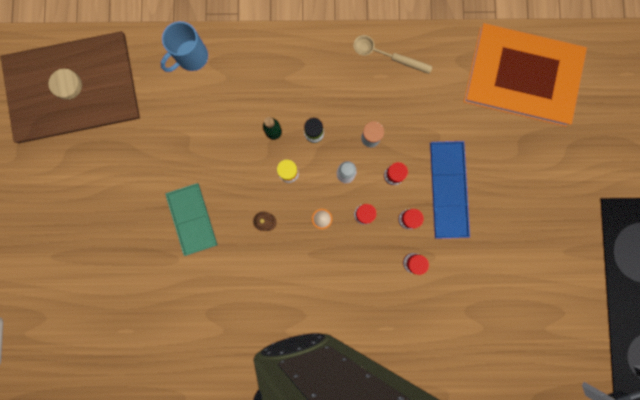

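View pics/side0.png

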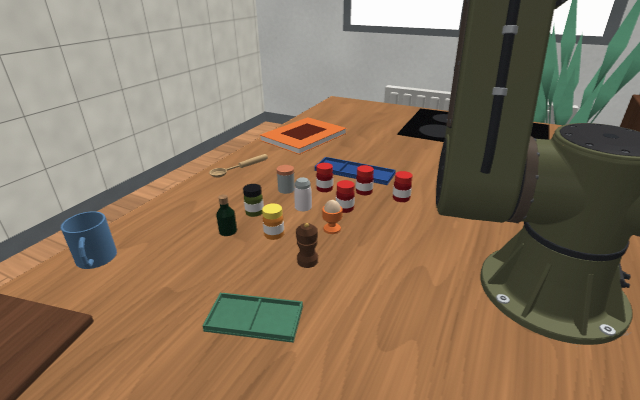

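```bash
cat > h.py <<'E'
import numpy as np, cv2
from scipy.optimize import least_squares, minimize
from station import status, vision, silhouettes
P=dict(egg_cup=[(0,21),(34,23),(56,23),(60,19.5),(70,14),(78,3)],salt_shaker=[(0,22),(45,22),(62,19.5),(70,19.5),(78,12),(82,3)],
 pepper_mill=[(0,22),(24,16),(36,16),(48,21),(56,21),(66,22),(78,22),(85,12),(95,3)],
 honey_jar=[(0,23),(46,23),(54,22),(70,22)],vinegar_bottle=[(0,21),(50,21),(75,9),(93,8)],spice_tin=[(0,23.5),(66,23.5)])
P['jam_jar']=P['olive_jar']=P['honey_jar']
A=np.linspace(0,2*np.pi,48)
def proj(c,X):
    q=(X@c['R'].T+c['t'])@c['K'].T; return q[:,:2]/q[:,2:]
def ray(c,uv,z):
    d=c['R'].T@np.linalg.solve(c['K'],[uv[0],uv[1],1]); o=-c['R'].T@c['t']; return o+d*(z-o[2])/d[2]
def pts(n): return np.vstack([np.c_[r*np.cos(A),r*np.sin(A),0*A+z] for z,r in P[n]])/1000
def ext(c,n,p):
    q=proj(c,pts(n)+p); return np.r_[q.min(0),q.max(0)]
def fit(n,obs,p0):  # obs: list of (camera, extent)
    f=lambda p:np.hstack([ext(c,n,p)-e for c,e in obs])
    r=least_squares(f,p0,loss='soft_l1'); return r.x,f(r.x)
def e_of(d):  # pixel-edge extent from region (pixel centres at integers)
    ys,xs=np.nonzero(d['region']); return np.array([xs.min()-.5,ys.min()-.5,xs.max()+.5,ys.max()+.5])
def tray(L,cs,regs,p0):
    b=np.array([[sx*L/2,sy*.04,z] for z in(0,.014) for sx in(-1,1) for sy in(-1,1)])
    def cost(p):
        R=cv2.Rodrigues(np.array([0,0,p[2]]))[0]; s=0
        for c,g in zip(cs,regs):
            h=cv2.convexHull(proj(c,b@R.T+[p[0],p[1],p[3]]).astype(np.float32))
            m=np.zeros((1600,2560),np.uint8); cv2.fillConvexPoly(m,np.round((h*4+1.5)*16).astype(int),1,shift=4)
            s+=np.abs(cv2.resize(m.astype(np.float32),(640,400),interpolation=cv2.INTER_AREA)-g).sum()/g.sum()
        return s
    sx=np.vstack([p0]+[np.array(p0)+d for d in np.diag([.01,.01,.1,.005])])
    r=minimize(cost,p0,method='Nelder-Mead',options=dict(initial_simplex=sx,xatol=1e-4,fatol=1e-4,maxiter=300)); return r.x,r.fun
E
cat > loc.py <<'E'
from h import *
T=vision.camera('top');S=vision.camera('side')
for n in P:
    dt=silhouettes(n,T); ds=silhouettes(n,S)
    print(n,'top',[(round(d['score'],2),list(e_of(d))) for d in dt if d['score']>.3],'n side',len(ds))
    for d in dt:
        if d['score']<.3: continue
        e=e_of(d); p0,_=fit(n,[(T,e)],np.r_[ray(T,(e[:2]+e[2:])/2,.05)[:2],0])
        p0[2]=0; ps=ext(S,n,p0)
        k=[(np.abs(e_of(q)-ps).max(),q) for q in ds]
        if not k: print('  top only',p0.round(4));continue
        b=min(k,key=lambda v:v[0])
        p,r=fit(n,[(T,e),(S,e_of(b[1]))],p0)
        print('  ',p.round(4),'res',r.round(1))
for n,L in(('blue_tray',.23),('green_tray',.155)):
    a=silhouettes(n,T)[0];b=silhouettes(n,S)[0]
    ys,xs=np.nonzero(a['region']); q=cv2.minAreaRect(np.c_[xs,ys].astype(np.float32))
    bx=cv2.boxPoints(q); w=np.array([ray(T,v,.014) for v in bx]); s=[w[1]-w[0],w[2]-w[1]]; l=max(s,key=np.linalg.norm)
    y=np.arctan2(l[1],l[0])
    print(n,'rect',w[:,:2].mean(0),y,[np.linalg.norm(v) for v in s],a['score'],b['score'])
    print('  top+side',tray(L,[T,S],[a['region'],b['region']],[*w[:,:2].mean(0),y,0]),'top',tray(L,[T],[a['region']],[*w[:,:2].mean(0),y,0]))
E
python3 loc.py
```

```text
egg_cup top [(0.54, [np.float64(311.5), np.float64(207.5), np.float64(331.5), np.float64(228.5)])] n side 1
   [ 0.4556 -0.0058 -0.0013] res [-0.1  0.3  0.4 -0.  -0.9 -0.3  0.3  0.3]
salt_shaker top [(0.62, [np.float64(334.5), np.float64(159.5), np.float64(355.5), np.float64(183.5)])] n side 1
   [ 0.5626 -0.0612  0.0016] res [ 0.7  1.3 -0.4 -0.3  0.1  0.4 -1.  -0.7]
pepper_mill top [(0.54, [np.float64(252.5), np.float64(210.5), np.float64(274.5), np.float64(229.5)])] n side 1
   [ 4.509e-01  1.245e-01 -2.000e-04] res [-0.6 -0.2  1.5  1.2 -0.6  0.1  0.  -0.1]
honey_jar top [(0.64, [np.float64(276.5), np.float64(158.5), np.float64(297.5), np.float64(182.5)])] n side 1
   [ 0.5662  0.0724 -0.0016] res [-0.2  0.3  0.8  0.2 -1.  -0.4  0.1  0.4]
vinegar_bottle top [(0.64, [np.float64(261.5), np.float64(116.5), np.float64(281.5), np.float64(139.5)])] n side 1
   [ 6.691e-01  1.096e-01 -1.000e-04] res [-0.   0.2  0.4  0.2 -1.1 -0.3  0.3  0.3]
spice_tin top [(0.93, [np.float64(360.5), np.float64(120.5), np.float64(383.5), np.float64(146.5)])] n side 1
   [ 0.6526 -0.1247 -0.0023] res [-0.2 -
[... 925 characters left out ...]
3053754 ] -3.120656557885824 [np.float64(0.08697037106156366), np.float64(0.23184114233337055)] 0.73 0.67
  top+side (array([ 5.23166949e-01, -3.08035786e-01, -3.12058716e+00,  2.75709785e-05]), np.float64(0.5719367648360035)) top (array([ 0.52529759, -0.30956819, -3.1251276 , -0.0047182 ]), np.float64(0.029445011668611434))
green_tray rect [0.45879167 0.30215537] -2.8143614252264153 [np.float64(0.08701899166341312), np.float64(0.1571911791487349)] 0.66 0.94
  top+side (array([ 4.58568480e-01,  3.02848949e-01, -2.82796405e+00, -1.58259541e-03]), np.float64(0.05921882868679083)) top (array([ 4.58736787e-01,  3.02050180e-01, -2.83115101e+00,  1.92642272e-03]), np.float64(0.027524139378673384))
```

```bash
cat > go.py <<'E'
# python3 go.py x y z ... : shifts (units) from the present pose to world TCP targets, yaw turn to 0
import sys,numpy as np
from scipy.spatial.transform import Rotation as Ro
from station import status
o=status.get_obs(); R=Ro.from_euler('xyz',o['eef_rot'])
v=np.array(sys.argv[1:],float).reshape(-1,3)
for t in v: print(t,'->',(R.inv().apply(t-o['ee_pos'])/.5).round(3))
print('turn',((R.inv()*Ro.from_euler('xyz',[np.pi,0,0])).as_rotvec()/(np.pi/2)).round(3),'at',o['ee_pos'].round(4),'t',o['time_s'],'F',o['force'].round(1),'w',round(o['grip_width'],4),o['grip_force'])
E
python3 -m pendant '[0.838,-0.64,0.13,0,0,0.179,1, 0.838,-0.64,0.13,0,0,0.179,1, 0.838,-0.64,0.13,0,0,0.179,1, 0.838,-0.64,0.13,0,0,0.179,1, 0.838,-0.64,0.13,0,0,0.179,1, 0.838,-0.64,0.13,0,0,0.179,1, 0.838,-0.64,0.13,0,0,0.179,1, 0.838,-0.64,0.13,0,0,0.179,1, 0.838,-0.64,0.13,0,0,0.179,1, 0.838,-0.64,0.13,0,0,0.179,1, 0.838,-0.64,0.13,0,0,0.179,1, 0.838,-0.64,0.13,0,0,0.179,1]' 20
python3 go.py .466 -.1045 .14 .466 -.1045 .017
```

```text
time_s: 2.4
ee_pos: [0.4676, -0.1021, 0.1399]
eef_rot: [-3.141, 0.0, 0.003]
force: [0.0, -0.6, -0.1]
grip_width: 0.0938
grip_force: 0.0
[ 0.466  -0.1045  0.14  ] -> [-0.003  0.005 -0.   ]
[ 0.466  -0.1045  0.017 ] -> [-0.003  0.005  0.246]
turn [-0.     0.     0.002] at [ 0.4676 -0.1021  0.1399] t 2.4 F [ 0.  -0.6 -0.1] w 0.0938 0.0
```

```bash
python3 -m pendant '[-0.003,0.005,0.1,0,0,0.002,1, -0.003,0.005,0.18,0,0,0.002,1, -0.003,0.005,0.23,0,0,0.002,1, -0.003,0.005,0.246,0,0,0.002,1, -0.003,0.005,0.246,0,0,0.002,1, -0.003,0.005,0.246,0,0,0.002,-1, -0.003,0.005,0.246,0,0,0.002,-1, -0.003,0.005,0.246,0,0,0.002,-1, -0.003,0.005,0.246,0,0,0.002,-1, -0.003,0.005,0.246,0,0,0.002,-1, -0.003,0.005,0.246,0,0,0.002,-1, -0.003,0.005,0.246,0,0,0.002,-1]' 20
python3 go.py .466 -.1045 .14  .4225 .2908 .14
```

```text
time_s: 3.6
ee_pos: [0.4649, -0.1073, 0.0175]
eef_rot: [-3.141, -0.0, -0.003]
force: [-0.1, 1.6, 2.5]
grip_width: 0.0454
grip_force: 20.0
[ 0.466  -0.1045  0.14  ] -> [ 0.002 -0.006 -0.245]
[0.4225 0.2908 0.14  ] -> [-0.088 -0.796 -0.245]
turn [-0.    -0.    -0.002] at [ 0.4649 -0.1073  0.0175] t 3.6 F [-0.1  1.6  2.5] w 0.0454 20.000492975013913
```

```bash
python3 -m pendant '[0,0,-0.06,0,0,0,-1, 0,0,-0.15,0,0,0,-1, 0,0,-0.245,0,0,0,-1, -0.088,-0.796,-0.245,0,0,0,-1, -0.088,-0.796,-0.245,0,0,0,-1, -0.088,-0.796,-0.245,0,0,0,-1, -0.088,-0.796,-0.245,0,0,0,-1, -0.088,-0.796,-0.245,0,0,0,-1, -0.088,-0.796,-0.245,0,0,0,-1, -0.088,-0.796,-0.245,0,0,0,-1, -0.088,-0.796,-0.245,0,0,0,-1, -0.088,-0.796,-0.245,0,0,0,-1]'
python3 -m pendant '[0,0,0,0,0,0,-1,0,0,0,0,0,0,-1]'
python3 go.py .4225 .2908 .0225 .4225 .2908 .06
```

```text
time_s: 4.8
ee_pos: [0.4209, 0.2952, 0.1396]
eef_rot: [-3.141, 0.0, 0.001]
force: [-0.2, -0.4, -1.8]
grip_width: 0.0454
grip_force: 20.0
time_s: 5.0
ee_pos: [0.4222, 0.29, 0.1397]
eef_rot: [3.141, 0.0, -0.004]
force: [-0.0, 0.4, -2.0]
grip_width: 0.0453
grip_force: 20.0
[0.4225 0.2908 0.0225] -> [ 0.001 -0.002  0.234]
[0.4225 0.2908 0.06  ] -> [ 0.001 -0.002  0.159]
turn [ 0.     0.    -0.003] at [0.4222 0.29   0.1397] t 5.0 F [-0.   0.4 -2. ] w 0.0453 19.999697684543207
```

```bash
python3 -m pendant '[0.001,-0.002,0.08,0,0,0,-1, 0.001,-0.002,0.15,0,0,0,-1, 0.001,-0.002,0.2,0,0,0,-1, 0.001,-0.002,0.225,0,0,0,-1, 0.001,-0.002,0.232,0,0,0,-1, 0.001,-0.002,0.236,0,0,0,-1, 0.001,-0.002,0.236,0,0,0,-1, 0.001,-0.002,0.236,0,0,0,-1]'
python3 go.py .4225 .2908 .14
```

```text
time_s: 5.8
ee_pos: [0.4232, 0.292, 0.0229]
eef_rot: [-3.141, -0.001, -0.004]
force: [0.2, 0.8, -0.9]
grip_width: 0.0452
grip_force: 20.0
[0.4225 0.2908 0.14  ] -> [-0.001  0.002 -0.234]
turn [-0.001 -0.001 -0.002] at [0.4232 0.292  0.0229] t 5.8 F [ 0.2  0.8 -0.9] w 0.0452 19.99984165726346
```

```bash
python3 -m pendant '[0,0,0.002,0,0,0,-1, 0,0,0.002,0,0,0,-0.03, 0,0,0.002,0,0,0,0.2, 0,0,0.002,0,0,0,0.7, 0,0,0.002,0,0,0,0.7, 0,0,0.002,0,0,0,0.7, 0,0,-0.06,0,0,0,0.7, 0,0,-0.15,0,0,0,0.8, 0,0,-0.234,0,0,0,1, 0,0,-0.234,0,0,0,1]'
python3 go.py .5662 .0724 .14 .5662 .0724 .017
python3 - <<'E'
from h import *
c=vision.camera('side'); cv2.imwrite('pics/s1.png',c['pixels'][150:400,120:560,::-1])
E
```

```text
time_s: 6.8
ee_pos: [0.4247, 0.293, 0.1443]
eef_rot: [-3.137, -0.007, -0.003]
force: [-0.2, 0.9, -0.6]
grip_width: 0.0936
grip_force: 0.0
[0.5662 0.0724 0.14  ] -> [0.285 0.44  0.009]
[0.5662 0.0724 0.017 ] -> [0.283 0.441 0.255]
turn [-0.003 -0.005 -0.002] at [0.4247 0.293  0.1443] t 6.8 F [-0.2  0.9 -0.6] w 0.0936 0.0
```

View pics/s1.png

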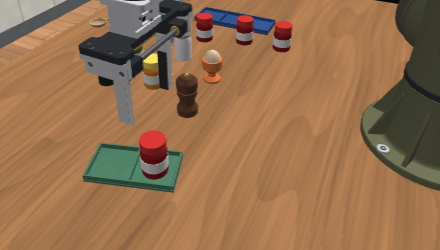

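The picture shows the jam standing upright in the near green compartment (crop about 153,157). Next is the honey.

```bash
python3 -m pendant '[0.285,0.44,0,0,0,0,1, 0.285,0.44,0,0,0,0,1, 0.285,0.44,0,0,0,0,1, 0.285,0.44,0,0,0,0,1, 0.285,0.44,0,0,0,0,1, 0.285,0.44,0,0,0,0,1, 0.285,0.44,0,0,0,0,1, 0.285,0.44,0,0,0,0,1, 0.285,0.44,0,0,0,0,1, 0.285,0.44,0,0,0,0,1]'
python3 go.py .5662 .0724 .14 .5662 .0724 .017
```

```text
time_s: 7.85
ee_pos: [0.564, 0.0725, 0.139]
eef_rot: [-3.142, 0.0, -0.002]
force: [0.4, 0.5, 1.1]
grip_width: 0.0938
grip_force: 0.0
[0.5662 0.0724 0.14  ] -> [ 0.004  0.    -0.002]
[0.5662 0.0724 0.017 ] -> [0.004 0.    0.244]
turn [-0.     0.    -0.001] at [0.564  0.0725 0.139 ] t 7.85 F [0.4 0.5 1.1] w 0.0938 0.0
```

```bash
python3 -m pendant '[0.004,0,0.1,0,0,0,1, 0.004,0,0.18,0,0,0,1, 0.004,0,0.23,0,0,0,1, 0.004,0,0.244,0,0,0,1, 0.004,0,0.244,0,0,0,1, 0.004,0,0.244,0,0,0,-1, 0.004,0,0.244,0,0,0,-1, 0.004,0,0.244,0,0,0,-1, 0.004,0,0.244,0,0,0,-1, 0.004,0,0.244,0,0,0,-1, 0.004,0,0.244,0,0,0,-1, 0.004,0,0.244,0,0,0,-1]'
python3 go.py .5662 .0724 .14 .495 .3147 .14
```

```text
time_s: 9.05
ee_pos: [0.5665, 0.0713, 0.017]
eef_rot: [-3.142, -0.0, -0.004]
force: [-0.5, 1.4, 0.6]
grip_width: 0.0451
grip_force: 20.0
[0.5662 0.0724 0.14  ] -> [-0.001 -0.002 -0.246]
[0.495  0.3147 0.14  ] -> [-0.145 -0.486 -0.246]
turn [-0.    -0.    -0.002] at [0.5665 0.0713 0.017 ] t 9.05 F [-0.5  1.4  0.6] w 0.0451 20.00013373559341
```

```bash
python3 -m pendant '[0,0,-0.06,0,0,0,-1, 0,0,-0.15,0,0,0,-1, 0,0,-0.246,0,0,0,-1, -0.145,-0.486,-0.246,0,0,0,-1, -0.145,-0.486,-0.246,0,0,0,-1, -0.145,-0.486,-0.246,0,0,0,-1, -0.145,-0.486,-0.246,0,0,0,-1, -0.145,-0.486,-0.246,0,0,0,-1, -0.145,-0.486,-0.246,0,0,0,-1, -0.145,-0.486,-0.246,0,0,0,-1, -0.145,-0.486,-0.246,0,0,0,-1, -0.145,-0.486,-0.246,0,0,0,-1]'
python3 go.py .495 .3147 .0215
```

```text
time_s: 10.25
ee_pos: [0.4953, 0.3133, 0.1399]
eef_rot: [3.141, 0.0, -0.005]
force: [-0.3, -1.2, -2.2]
grip_width: 0.0452
grip_force: 20.0
[0.495  0.3147 0.0215] -> [-0.001 -0.003  0.237]
turn [ 0.     0.    -0.003] at [0.4953 0.3133 0.1399] t 10.25 F [-0.3 -1.2 -2.2] w 0.0452 19.99963319278322
```

```bash
python3 -m pendant '[-0.001,-0.003,0.08,0,0,0,-1, -0.001,-0.003,0.15,0,0,0,-1, -0.001,-0.003,0.2,0,0,0,-1, -0.001,-0.003,0.225,0,0,0,-1, -0.001,-0.003,0.233,0,0,0,-1, -0.001,-0.003,0.237,0,0,0,-1, -0.001,-0.003,0.237,0,0,0,-1, -0.001,-0.003,0.237,0,0,0,-1]'
python3 go.py .4509 .1245 .16
```

```text
time_s: 11.05
ee_pos: [0.4949, 0.3163, 0.0226]
eef_rot: [-3.141, -0.002, -0.004]
force: [0.2, -0.0, -0.9]
grip_width: 0.0451
grip_force: 20.0
[0.4509 0.1245 0.16  ] -> [-0.086  0.384 -0.275]
turn [-0.001 -0.001 -0.002] at [0.4949 0.3163 0.0226] t 11.05 F [ 0.2 -0.  -0.9] w 0.0451 19.999754471937194
```

Release, rise, and on to the pepper mill.

```bash
python3 -m pendant '[0,0,0.002,0,0,0,-1, 0,0,0.002,0,0,0,-0.03, 0,0,0.002,0,0,0,0.2, 0,0,0.002,0,0,0,0.7, 0,0,0.002,0,0,0,0.7, 0,0,0.002,0,0,0,0.7, 0,0,-0.06,0,0,0,0.7, 0,0,-0.15,0,0,0,0.8, 0,0,-0.234,0,0,0,1, 0,0,-0.275,0,0,0,1]'
python3 go.py .4509 .1245 .16
python3 -m pendant '[-0.086,0.384,0,0,0,0,1, -0.086,0.384,0,0,0,0,1, -0.086,0.384,0,0,0,0,1, -0.086,0.384,0,0,0,0,1, -0.086,0.384,0,0,0,0,1, -0.086,0.384,0,0,0,0,1, -0.086,0.384,0,0,0,0,1, -0.086,0.384,0,0,0,0,1]'
python3 go.py .4509 .1245 .051 .4509 .1245 .18
```

```text
time_s: 12.05
ee_pos: [0.4952, 0.3165, 0.163]
eef_rot: [-3.139, -0.004, -0.003]
force: [-0.0, -0.3, 0.2]
grip_width: 0.0935
grip_force: 0.0
[0.4509 0.1245 0.16  ] -> [-0.087  0.384  0.005]
turn [-0.001 -0.003 -0.002] at [0.4952 0.3165 0.163 ] t 12.05 F [-0.  -0.3  0.2] w 0.0935 0.0
time_s: 12.85
ee_pos: [0.4507, 0.1251, 0.1588]
eef_rot: [-3.142, 0.0, -0.002]
force: [0.0, -0.4, -1.3]
grip_width: 0.0942
grip_force: 0.0
[0.4509 0.1245 0.051 ] -> [0.    0.001 0.216]
[0.4509 0.1245 0.18  ] -> [ 0.     0.001 -0.042]
turn [-0.     0.    -0.001] at [0.4507 0.1251 0.1588] t 12.85 F [ 0.  -0.4 -1.3] w 0.0942 0.0
```

```bash
python3 -m pendant '[0,0.001,0.09,0,0,0,1, 0,0.001,0.16,0,0,0,1, 0,0.001,0.205,0,0,0,1, 0,0.001,0.216,0,0,0,1, 0,0.001,0.216,0,0,0,1, 0,0.001,0.216,0,0,0,-1, 0,0.001,0.216,0,0,0,-1, 0,0.001,0.216,0,0,0,-1, 0,0.001,0.216,0,0,0,-1, 0,0.001,0.216,0,0,0,-1, 0,0.001,0.216,0,0,0,-1, 0,0.001,0.216,0,0,0,-1]'
python3 go.py .4509 .1245 .18 .45 -.3095 .18
```

```text
time_s: 14.05
ee_pos: [0.4507, 0.1237, 0.051]
eef_rot: [-3.142, -0.0, -0.004]
force: [0.0, -0.4, 0.6]
grip_width: 0.0431
grip_force: 20.0
[0.4509 0.1245 0.18  ] -> [ 0.    -0.002 -0.258]
[ 0.45   -0.3095  0.18  ] -> [ 0.002  0.866 -0.258]
turn [-0.    -0.    -0.002] at [0.4507 0.1237 0.051 ] t 14.05 F [ 0.  -0.4  0.6] w 0.0431 20.007172835394158
```

```bash
python3 -m pendant '[0,0,-0.06,0,0,0,-1, 0,0,-0.15,0,0,0,-1, 0,0,-0.258,0,0,0,-1, 0.002,0.866,-0.258,0,0,0,-1, 0.002,0.866,-0.258,0,0,0,-1, 0.002,0.866,-0.258,0,0,0,-1, 0.002,0.866,-0.258,0,0,0,-1, 0.002,0.866,-0.258,0,0,0,-1, 0.002,0.866,-0.258,0,0,0,-1, 0.002,0.866,-0.258,0,0,0,-1, 0.002,0.866,-0.258,0,0,0,-1, 0.002,0.866,-0.258,0,0,0,-1]'
python3 -m pendant '[0,0,0,0,0,0,-1,0,0,0,0,0,0,-1,0,0,0,0,0,0,-1]'
python3 go.py .45 -.3095 .055
```

```text
time_s: 15.25
ee_pos: [0.4494, -0.3123, 0.1796]
eef_rot: [-3.142, 0.0, -0.005]
force: [0.7, -0.1, -1.1]
grip_width: 0.0433
grip_force: 20.0
time_s: 15.55
ee_pos: [0.4502, -0.3084, 0.1798]
eef_rot: [-3.141, 0.0, -0.003]
force: [0.7, -0.3, -1.1]
grip_width: 0.0429
grip_force: 20.0
[ 0.45   -0.3095  0.055 ] -> [-0.     0.002  0.25 ]
turn [-0.     0.    -0.002] at [ 0.4502 -0.3084  0.1798] t 15.55 F [ 0.7 -0.3 -1.1] w 0.0429 19.99999791078153
```

```bash
python3 -m pendant '[0,0.002,0.08,0,0,0,-1, 0,0.002,0.16,0,0,0,-1, 0,0.002,0.215,0,0,0,-1, 0,0.002,0.238,0,0,0,-1, 0,0.002,0.246,0,0,0,-1, 0,0.002,0.25,0,0,0,-1, 0,0.002,0.25,0,0,0,-1, 0,0.002,0.25,0,0,0,-1]'
python3 go.py .5626 -.0612 .16
python3 - <<'E'
from h import *
c=vision.camera('side'); cv2.imwrite('pics/s2.png',cv2.resize(c['pixels'][80:340,160:480,::-1],None,fx=2,fy=2))
E
```

```text
time_s: 16.35
ee_pos: [0.4506, -0.3106, 0.0561]
eef_rot: [3.141, -0.001, -0.003]
force: [-0.5, -0.2, -1.2]
grip_width: 0.0429
grip_force: 20.0
[ 0.5626 -0.0612  0.16  ] -> [ 0.223 -0.499 -0.208]
turn [ 0.001 -0.001 -0.002] at [ 0.4506 -0.3106  0.0561] t 16.35 F [-0.5 -0.2 -1.2] w 0.0429 19.99985825648764
```

View pics/s2.png

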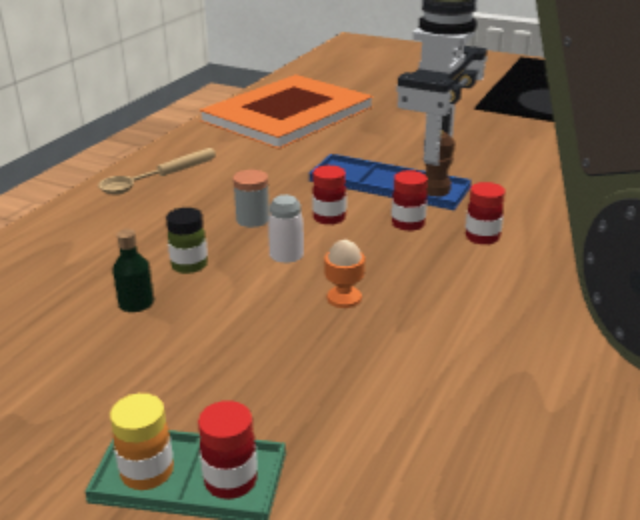

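Honey (140,440) and jam (228,450) stand in separate green compartments. The mill (438,180) is over the near blue one, so I'll release it and go to the salt.

```bash
python3 -m pendant '[0,0,0.002,0,0,0,-1, 0,0,0.002,0,0,0,-0.06, 0,0,0.002,0,0,0,0.2, 0,0,0.002,0,0,0,0.7, 0,0,0.002,0,0,0,0.7, 0,0,0.002,0,0,0,0.7, 0,0,-0.06,0,0,0,0.7, 0,0,-0.15,0,0,0,0.8, 0,0,-0.208,0,0,0,1, 0,0,-0.208,0,0,0,1]'
python3 -m pendant '[0.223,-0.499,0,0,0,0,1, 0.223,-0.499,0,0,0,0,1, 0.223,-0.499,0,0,0,0,1, 0.223,-0.499,0,0,0,0,1, 0.223,-0.499,0,0,0,0,1, 0.223,-0.499,0,0,0,0,1, 0.223,-0.499,0,0,0,0,1, 0.223,-0.499,0,0,0,0,1, 0.223,-0.499,0,0,0,0,1, 0.223,-0.499,0,0,0,0,1]'
python3 go.py .5626 -.0612 .017 .5626 -.0612 .15
```

```text
time_s: 17.4
ee_pos: [0.4514, -0.3113, 0.1632]
eef_rot: [3.137, -0.005, -0.003]
force: [0.8, -0.7, -0.2]
grip_width: 0.0935
grip_force: 0.0
time_s: 18.4
ee_pos: [0.5621, -0.0624, 0.1588]
eef_rot: [3.142, 0.0, -0.005]
force: [-0.4, -0.0, -0.2]
grip_width: 0.0939
grip_force: 0.0
[ 0.5626 -0.0612  0.017 ] -> [ 0.001 -0.002  0.284]
[ 0.5626 -0.0612  0.15  ] -> [ 0.001 -0.002  0.018]
turn [ 0.     0.    -0.003] at [ 0.5621 -0.0624  0.1588] t 18.4 F [-0.4 -0.  -0.2] w 0.0939 0.0
```

```bash
python3 -m pendant '[0.001,-0.002,0.09,0,0,0,1, 0.001,-0.002,0.18,0,0,0,1, 0.001,-0.002,0.25,0,0,0,1, 0.001,-0.002,0.284,0,0,0,1, 0.001,-0.002,0.284,0,0,0,1, 0.001,-0.002,0.284,0,0,0,-1, 0.001,-0.002,0.284,0,0,0,-1, 0.001,-0.002,0.284,0,0,0,-1, 0.001,-0.002,0.284,0,0,0,-1, 0.001,-0.002,0.284,0,0,0,-1, 0.001,-0.002,0.284,0,0,0,-1, 0.001,-0.002,0.284,0,0,0,-1]'
python3 go.py .5626 -.0612 .15 .6 -.3065 .15
```

```text
time_s: 19.6
ee_pos: [0.5631, -0.0603, 0.0171]
eef_rot: [3.141, -0.0, -0.003]
force: [-0.5, -0.5, 1.1]
grip_width: 0.0431
grip_force: 20.0
[ 0.5626 -0.0612  0.15  ] -> [-0.001  0.002 -0.266]
[ 0.6    -0.3065  0.15  ] -> [ 0.076  0.492 -0.266]
turn [ 0.    -0.    -0.002] at [ 0.5631 -0.0603  0.0171] t 19.6 F [-0.5 -0.5  1.1] w 0.0431 20.00064160209149
```

```bash
python3 -m pendant '[0,0,-0.06,0,0,0,-1, 0,0,-0.15,0,0,0,-1, 0,0,-0.266,0,0,0,-1, 0.076,0.492,-0.266,0,0,0,-1, 0.076,0.492,-0.266,0,0,0,-1, 0.076,0.492,-0.266,0,0,0,-1, 0.076,0.492,-0.266,0,0,0,-1, 0.076,0.492,-0.266,0,0,0,-1, 0.076,0.492,-0.266,0,0,0,-1, 0.076,0.492,-0.266,0,0,0,-1, 0.076,0.492,-0.266,0,0,0,-1, 0.076,0.492,-0.266,0,0,0,-1]'
python3 go.py .6 -.3065 .0215
```

```text
time_s: 20.8
ee_pos: [0.6003, -0.305, 0.1501]
eef_rot: [-3.141, -0.0, -0.002]
force: [-1.2, 0.3, -1.5]
grip_width: 0.0433
grip_force: 20.0
[ 0.6    -0.3065  0.0215] -> [-0.001  0.003  0.257]
turn [-0.    -0.    -0.001] at [ 0.6003 -0.305   0.1501] t 20.8 F [-1.2  0.3 -1.5] w 0.0433 19.9996898509562
```

```bash
python3 -m pendant '[-0.001,0.003,0.09,0,0,0,-1, -0.001,0.003,0.17,0,0,0,-1, -0.001,0.003,0.225,0,0,0,-1, -0.001,0.003,0.245,0,0,0,-1, -0.001,0.003,0.253,0,0,0,-1, -0.001,0.003,0.257,0,0,0,-1, -0.001,0.003,0.257,0,0,0,-1, -0.001,0.003,0.257,0,0,0,-1]'
python3 go.py .4556 -.0058 .16
```

```text
time_s: 21.6
ee_pos: [0.6002, -0.3081, 0.0228]
eef_rot: [3.141, -0.002, -0.003]
force: [0.2, 0.1, -0.4]
grip_width: 0.0436
grip_force: 20.0
[ 0.4556 -0.0058  0.16  ] -> [-0.291 -0.603 -0.275]
turn [ 0.001 -0.001 -0.002] at [ 0.6002 -0.3081  0.0228] t 21.6 F [ 0.2  0.1 -0.4] w 0.0436 19.99970595119521
```

```bash
python3 -m pendant '[0,0,0.002,0,0,0,-1, 0,0,0.002,0,0,0,-0.05, 0,0,0.002,0,0,0,0.2, 0,0,0.002,0,0,0,0.7, 0,0,0.002,0,0,0,0.7, 0,0,0.002,0,0,0,0.7, 0,0,-0.06,0,0,0,0.7, 0,0,-0.15,0,0,0,0.8, 0,0,-0.234,0,0,0,1, 0,0,-0.275,0,0,0,1, 0,0,-0.275,0,0,0,1]'
python3 -m pendant '[-0.291,-0.603,0,0,0,0,1, -0.291,-0.603,0,0,0,0,1, -0.291,-0.603,0,0,0,0,1, -0.291,-0.603,0,0,0,0,1, -0.291,-0.603,0,0,0,0,1, -0.291,-0.603,0,0,0,0,1, -0.291,-0.603,0,0,0,0,1, -0.291,-0.603,0,0,0,0,1, -0.291,-0.603,0,0,0,0,1, -0.291,-0.603,0,0,0,0,1, -0.291,-0.603,0,0,0,0,1]'
python3 go.py .4556 -.0058 .027 .4556 -.0058 .15
```

```text
time_s: 22.7
ee_pos: [0.6007, -0.3085, 0.1628]
eef_rot: [3.139, -0.005, -0.004]
force: [-0.6, 0.5, -0.0]
grip_width: 0.094
grip_force: 0.0
time_s: 23.8
ee_pos: [0.4554, -0.0067, 0.1585]
eef_rot: [3.142, 0.001, -0.005]
force: [-0.8, -0.2, -0.9]
grip_width: 0.0939
grip_force: 0.0
[ 0.4556 -0.0058  0.027 ] -> [ 0.001 -0.002  0.263]
[ 0.4556 -0.0058  0.15  ] -> [ 0.    -0.002  0.017]
turn [ 0.     0.    -0.003] at [ 0.4554 -0.0067  0.1585] t 23.8 F [-0.8 -0.2 -0.9] w 0.0939 0.0
```

```bash
python3 -m pendant '[0,-0.002,0.09,0,0,0,1, 0,-0.002,0.18,0,0,0,1, 0,-0.002,0.24,0,0,0,1, 0,-0.002,0.263,0,0,0,1, 0,-0.002,0.263,0,0,0,1, 0,-0.002,0.263,0,0,0,-1, 0,-0.002,0.263,0,0,0,-1, 0,-0.002,0.263,0,0,0,-1, 0,-0.002,0.263,0,0,0,-1, 0,-0.002,0.263,0,0,0,-1, 0,-0.002,0.263,0,0,0,-1, 0,-0.002,0.263,0,0,0,-1]'
python3 go.py .4556 -.0058 .16 .525 -.308 .16
```

```text
time_s: 25.0
ee_pos: [0.4552, -0.0048, 0.0275]
eef_rot: [3.142, -0.0, -0.003]
force: [0.3, 0.0, 1.2]
grip_width: 0.0453
grip_force: 20.0
[ 0.4556 -0.0058  0.16  ] -> [ 0.001  0.002 -0.265]
[ 0.525 -0.308  0.16 ] -> [ 0.142  0.606 -0.265]
turn [ 0.    -0.    -0.002] at [ 0.4552 -0.0048  0.0275] t 25.0 F [0.3 0.  1.2] w 0.0453 20.00009517534636
```

```bash
python3 -m pendant '[0,0,-0.06,0,0,0,-1, 0,0,-0.15,0,0,0,-1, 0,0,-0.265,0,0,0,-1, 0.142,0.606,-0.265,0,0,0,-1, 0.142,0.606,-0.265,0,0,0,-1, 0.142,0.606,-0.265,0,0,0,-1, 0.142,0.606,-0.265,0,0,0,-1, 0.142,0.606,-0.265,0,0,0,-1, 0.142,0.606,-0.265,0,0,0,-1, 0.142,0.606,-0.265,0,0,0,-1, 0.142,0.606,-0.265,0,0,0,-1, 0.142,0.606,-0.265,0,0,0,-1]'
python3 -m pendant '[0,0,0,0,0,0,-1,0,0,0,0,0,0,-1]'
python3 go.py .525 -.308 .0315
python3 - <<'E'
from h import *
c=vision.camera('side'); cv2.imwrite('pics/s3.png',cv2.resize(c['pixels'][80:280,280:480,::-1],None,fx=2.5,fy=2.5))
E
```

```text
time_s: 26.2
ee_pos: [0.5249, -0.3069, 0.1596]
eef_rot: [-3.141, 0.001, -0.003]
force: [0.3, 0.4, -1.1]
grip_width: 0.045
grip_force: 20.0
time_s: 26.4
ee_pos: [0.5253, -0.3068, 0.1603]
eef_rot: [3.141, -0.0, -0.002]
force: [1.2, -0.4, -0.6]
grip_width: 0.0453
grip_force: 20.0
[ 0.525  -0.308   0.0315] -> [-0.001  0.002  0.258]
turn [ 0.    -0.    -0.001] at [ 0.5253 -0.3068  0.1603] t 26.4 F [ 1.2 -0.4 -0.6] w 0.0453 19.999871623003855
```

View pics/s3.png

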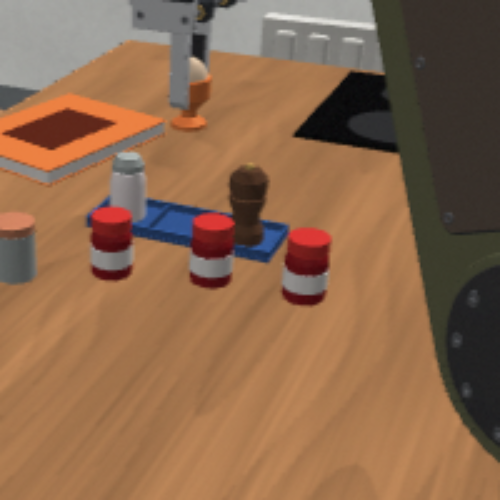

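Salt (128,185) and mill (248,205) stand in the end compartments, and the middle one is free for the egg cup (190,95).

```bash
python3 -m pendant '[-0.001,0.002,0.09,0,0,0,-1, -0.001,0.002,0.17,0,0,0,-1, -0.001,0.002,0.225,0,0,0,-1, -0.001,0.002,0.246,0,0,0,-1, -0.001,0.002,0.254,0,0,0,-1, -0.001,0.002,0.258,0,0,0,-1, -0.001,0.002,0.258,0,0,0,-1, -0.001,0.002,0.258,0,0,0,-1]'
python3 go.py .525 -.308 .0315 .525 -.308 .16
```

```text
time_s: 27.25
ee_pos: [0.5251, -0.3094, 0.0322]
eef_rot: [3.141, -0.002, -0.004]
force: [0.9, -0.5, -1.6]
grip_width: 0.045
grip_force: 20.0
[ 0.525  -0.308   0.0315] -> [-0.    -0.003  0.001]
[ 0.525 -0.308  0.16 ] -> [ 0.    -0.003 -0.256]
turn [ 0.001 -0.001 -0.002] at [ 0.5251 -0.3094  0.0322] t 27.25 F [ 0.9 -0.5 -1.6] w 0.045 19.99984517460689
```

```bash
python3 -m pendant '[0,0,0.002,0,0,0,-1, 0,0,0.002,0,0,0,-0.03, 0,0,0.002,0,0,0,0.2, 0,0,0.002,0,0,0,0.7, 0,0,0.002,0,0,0,0.7, 0,0,0.002,0,0,0,0.7, 0,0,-0.06,0,0,0,0.7, 0,0,-0.15,0,0,0,0.8, 0,0,-0.256,0,0,0,1, 0,0,-0.3,0,0,0,1, 0,0,-0.3,0,0,0,1]'
python3 -m pendant '[-0.5,0.4,0,0,0,0,1, -0.5,0.4,0,0,0,0,1, -0.5,0.4,0,0,0,0,1, -0.5,0.4,0,0,0,0,1, -0.5,0.4,0,0,0,0,1, -0.5,0.4,0,0,0,0,1, -0.5,0.4,0,0,0,0,1, -0.5,0.4,0,0,0,0,1, -0.5,0.4,0,0,0,0,1, -0.5,0.4,0,0,0,0,1]'
python3 loc.py
python3 - <<'E'
from h import *
a=vision.camera('top')['pixels'][90:290,150:490]; b=vision.camera('side')['pixels'][120:350,170:510]
cv2.imwrite('pics/end.png',cv2.resize(np.vstack([a,b])[:,:,::-1],None,fx=1.35,fy=1.35))
E
```

```text
time_s: 28.35
ee_pos: [0.5258, -0.3098, 0.1853]
eef_rot: [3.138, -0.006, -0.003]
force: [0.7, 0.4, -0.2]
grip_width: 0.0943
grip_force: 0.0
time_s: 29.35
ee_pos: [0.2748, -0.5074, 0.1805]
eef_rot: [-3.141, 0.0, -0.002]
force: [0.1, 0.0, -0.6]
grip_width: 0.0941
grip_force: 0.0
egg_cup top [(0.66, [np.float64(440.5), np.float64(175.5), np.float64(466.5), np.float64(196.5)])] n side 1
   [ 0.5262 -0.3113  0.0008] res [-0.2  0.   0.5  0.7 -0.4 -0.3 -0.5  0.3]
salt_shaker top [(0.56, [np.float64(438.5), np.float64(142.5), np.float64(464.5), np.float64(166.5)])] n side 1
   [ 0.6001 -0.3078  0.0055] res [-0.5  0.5  1.1  0.1 -0.8 -0.7 -0.3  0.8]
pepper_mill top [(0.85, [np.float64(440.5), np.float64(209.5), np.float64(469.5), np.float64(227.5)])] n side 1
   [ 0.4491 -0.3083  0.0039] res [-0.5 -0.1  1.   2.5 -1.6 -0.  -0.3  0.2]
honey_jar top [(0.92, [np.float64(164.5), np.float64(190.5), np.float64(195.5), np.float64(213.5)])] n side 2
   [0.4942 0.3165 0.0034] res [ 0.7  1.  -0.1 -0.1 -0.4 -0.8 -0.3  0.6]
vinegar_bottle top [(0.88, [np.float64(261.5), np.float64(116.5), np.float64(281.5)
[... 1366 characters left out ...]
68 -0.30525812] 3.138284683057571 [np.float64(0.08794306384163615), np.float64(0.23097470218989058)] 0.89 0.69
  top+side (array([ 5.24493345e-01, -3.08111817e-01,  3.15412185e+00, -2.15543374e-03]), np.float64(2.253298611111111)) top (array([ 5.24397692e-01, -3.06699491e-01,  3.15594329e+00,  2.01679958e-03]), np.float64(0.6443287037037037))
green_tray rect [0.45846915 0.30213926] -2.8372180582493174 [np.float64(0.08482753881255996), np.float64(0.15806155603004102)] 0.77 0.89
  top+side (array([ 4.58183037e-01,  3.03450523e-01, -2.84000685e+00, -1.49609254e-03]), np.float64(1.5686892403095418)) top (array([ 0.45887467,  0.30508399, -2.8427322 , -0.0058345 ]), np.float64(0.7123760623229461))
```

View pics/end.png

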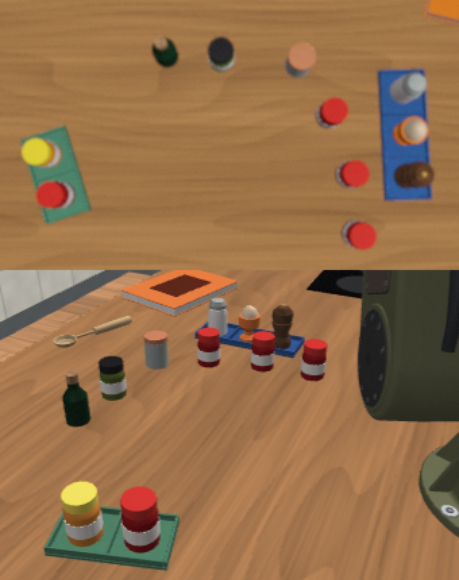

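All five stand upright in their own compartments: salt (408,88), egg (412,130) and mill (413,175) in the blue tray, honey (40,152) and jam (55,195) in the green. The spare things have not moved.

```bash
python3 -c "
from station import order; print(order.hand_in())"
```

```text
the job is handed in; nothing more can be done
None
```

I handed the job in at about 31 s on the robot's clock: egg cup, salt shaker and pepper mill are in the blue tray, honey and jam in the green. The last pictures showed all five upright, one to a compartment, and the olive jar, vinegar bottle and spice tin where they started; the hand-in gave no verdict.

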